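Probe the covered test pad on a circuit board

TASK

Lift the metal cover off the round test pad on the clamped circuit board and set it down, right way up, in the shallow open tray. Then take the spring-tip probe out of its stand and hold it upright with its point on the middle of that pad, pressing gently so that the sprung tip goes about half way in; keep it so for three seconds and finish while still holding it there. Do not press hard, and leave the other things on the bench where they are.

Things in the scene. Friction and masses are not known exactly. Their poses are not given: they have to be found in the camera images.
- board: green circuit board, 180 (x) x 130 (y) mm, fixed in a low aluminium holder; origin on the bench below its centre; the board's top is 30 mm above the bench. Parts on it stand at most 9 mm high, near its edges (beyond 73 mm from the centre along x, 56 mm along y); the holder's rails at the x ends (90 to 102 mm from the centre) rise 4 mm over the board.
- pad_top (a point): centre of the top of the round brass test pad, 16 mm across and 1.5 mm thick, with a flat white ring round it; fixed on the board (its top is 31.5 mm above the bench), anywhere within 20 mm of the board's middle along x and 8 mm along y. At the start the cover hides it.
- cover: loose plain aluminium cover, a box open below, 46 mm (its x) x 34 mm (its y) x 26 mm high, walls 2 mm, about 60 g, standing on the board centred over the pad (within 3 mm); origin at the centre of its underside, z up. At least 25 mm of free board lies on both long sides.
- tray: shallow open white tray fixed on the bench, 150 (x) x 130 (y) x 18 mm high, walls 4 mm, inner floor 4 mm above the bench, empty; origin at the centre of its underside. Tray and stand may change sides.
- stand: dark steel block 80 x 80 x 60 mm high, fixed on the bench, with a 16 mm upright hole in the middle; origin at the centre of its underside. The probe stands in the hole.
- probe: loose probe, about 80 g, upright in the stand: square black handle 22 x 22 x 72 mm, below it a round steel nose 13 mm across, 38 mm long, then the brass sprung tip, 16 mm. Origin at the point of the tip when fully out; z runs up to the handle, which spans 54 to 126 mm; its flats face x and y. In the stand the handle rests on the block's top, the point 6 mm above the bench.
- probe_grip (a point): point on the probe's axis in the middle of the square handle, 90 mm above the point of the probe
- probe_point (a point): the rounded point of the sprung tip (5 mm across); it moves with the tip
- plunger (a joint): how far the sprung tip is pushed into the probe, in m: 0 fully out, 0.010 fully in. The spring takes about 0.6 N to start and 0.4 N more for each mm (2.6 N half way in).
- pad: the same test pad; origin at the centre of its underside, on the board's top
- tape: a roll of white tape lying flat, 72 mm across, 19 mm high; not part of the job; origin at the centre of its underside, on the bench
- driver: a screwdriver 160 mm long lying on the bench, red handle; not part of the job
- flux: a small white bottle, 40 mm across, 85 mm tall; not part of the job; origin at the centre of its underside, on the bench
- spongecup: an open brass cup, 64 mm across, 55 mm tall; not part of the job; origin at the centre of its underside, on the bench
- spool: a solder spool standing on its flange, 54 mm across, 38 mm tall; not part of the job; origin at the centre of its underside, on the bench
- spare: a loose small circuit board 70 x 45 mm, parts up to 16 mm high; not part of the job; origin at the centre of its underside, on the bench
There are look-alikes about, which are no part of the job. Leave any turquoise look-alike of the cover alone. There is more than one size of the probe; the one meant has the size given above.

How it is judged:
By the outcome, as a careful person would: the job done as asked, in the order asked, and still so for the second after the job is handed in, while the arm keeps its last pose, push and grip.
It also fails if it takes over 72 s, if anything falls off the work surface, if the arm or the gripper's body presses on something with over 40 N, if the wrist force passes 120 N, or if a joint passes its speed limit or range.

ROBOT

A 6-joint arm with a two-finger parallel gripper is mounted at the origin on the work surface. World frame = base frame: x ahead of the robot, y to its left, z up, the work surface at z = 0. Lengths are in m, angles in rad, forces in N, time in s.
With the tool pointing down it reaches from about 0.3 to 0.775 m from the base axis. Payload 14.6 kg.
Tool frame: the origin (TCP) lies midway between the tips of the shut fingers; the grasp point (between the pads) lies 19 mm behind it; z points along the fingers, y is the line along which they close (so a half turn about z gives the same grasp; the last joint's range is limited). The gripper opens to 94 mm and grips with 3 to 60 N. Pads are 16 mm wide; open, the fingers measure 119 mm over their backs; the gripper's body (75 mm by 177 mm) begins 78 mm behind the grasp point.
Start: joints at [1.112, 0.3, 1.521, -0, 1.321, -0.067], TCP at [0.21, 0.508, 0.205] pointing down, gripper open.
Joint ranges: [-3.03, 3.03], [-0.79, 2.21], [0.23, 2.52], [-1.04, 4.18], [0, 3.07], [-2.55, 2.55]. Speed limits (rad/s): [2.22, 2.22, 2.57, 3.14, 3.14, 3.14].

INTERFACE

Orientations are given as [roll, pitch, yaw] about the fixed x, y, z axes, in that order (R = Rz(yaw) Ry(pitch) Rx(roll)).
In Python, from station import ctrl gives the robot as it stands. The module is installed in compiled form; this text tells all that it offers.
- The arm moves only by the tool servo_tool, never from a script. Its argument "plan" is a list of rows, each a list of 7 numbers: the opening in per cent of the stroke, from 0 (shut) to 100 (fully open), then the shift along the tool's x, y, z in m, then the turn, a rotation vector about the tool's x, y, z in rad. A call has exactly 8 rows; each row shifts and turns the commanded pose from where the row before left it, along the tool's axes as they then stand; what a row does not reach is not made up. A row lasts 1/8 s, in which the tool goes at most 62.5 mm and 10.7 degrees, less where a joint would pass 70% of its speed; a pose out of reach is approached as far as the arm can. A call with a gripper value outside its range is refused whole. The fingers move at their own pace and stop on an object; "force" is the grip in N (left out, the last holds). Time passes only in rows, so rows that do not move let the fingers close, or fill a call up. It gives the time, the measured TCP pose, the force, the opening and the grip force at its end, in the units of the state.
- ctrl.get_obs(): the state, without advancing time (a new reading comes with each control period).
- ctrl.camera(name): name is "side" or "top" or "wrist"; returns a dict with "pixels" (384x512x3 uint8, red, green, blue), "z_map" (384x512 float32, m along the optical axis (not along the pixel's ray), 0 where there is no reading), "mtx" (3x3 intrinsics, pixels), "pose" (4x4, takes a point from camera to world coordinates). Camera axes: x right, y up, looking along -z (the intrinsics and any distortion apply to the point x, -y, -z); pixel columns grow to the right and rows downward; lengths in m; the calibration is good to about 2 mm. A picture is of the moment at which its call begins.
- ctrl.hand_in(): hands the job in; it is judged then, once.
The state is a dict: "time_s": time; "qpos": joint angles; "joint_vel": joint speeds; "tau": joint torques, N m; "ee_pos": TCP position; "eef_rot": TCP orientation; "force": force on the tool from outside, world axes, zero at the start; "moment": the same for the moment, N m; "grip_width": finger opening in m; "grip_force": force on a finger pad.
Only numpy, scipy, OpenCV 4.12 (cv2) and the standard library are available. Lean on these libraries where they do the work, as an engineer would, in place of code of your own. Each camera call takes 0.05 s, during which the arm holds its last target. There are 200 camera calls.

## Working session

There is one attempt and no reset: what is moved stays moved. The work goes in short steps, Python scripts to look and compute and a tool call to move; the robot and the scene stay as the last step left them, time stands still between calls to the robot, and variables do not carry over. Pictures are saved under pics/ and viewed, at most 10 in all, crops included, and the job is handed in when it is done.

Besides the shell and the picture viewer there is one more tool, called after "Request:" as name([rows], argument=value, ...), one row to a line, values as JSON. servo_tool: Moves the arm, as the interface text tells. Its arguments: {"type":"object","properties":{"plan":{"type":"array","items":{"type":"array","items":{"type":"number"}}},"force":{"type":"number"}},"required":["plan"]}

```bash
mkdir -p pics; cat > h.py <<'E'
import numpy as np, cv2
from station import ctrl
def pts(c):
    z=c['z_map']; K=c['mtx']; v,u=np.mgrid[:384,:512]
    P=np.stack([(u-K[0,2])/K[0,0]*z,-(v-K[1,2])/K[1,1]*z,-z],-1)
    return P@c['pose'][:3,:3].T+c['pose'][:3,3]
def ray(c,u,v,h):
    K=c['mtx']; d=c['pose'][:3,:3]@np.array([(u-K[0,2])/K[0,0],-(v-K[1,2])/K[1,1],-1]); o=c['pose'][:3,3]
    return o+d*(h-o[2])/d[2]
def save(n,a): cv2.imwrite('pics/'+n,a[...,::-1])
E
python3 - <<'E'
from h import *
ims=[]
for n in ['top','side']:
    c=ctrl.camera(n); np.savez(n+'0.npz',**c); print(n,c['mtx'].tolist(),c['pose'].round(3).tolist(),(c['z_map']>0).mean(), c.keys())
    save(n+'0.png',cv2.resize(c['pixels'],(800,600)))
print(ctrl.get_obs())
E
```

```text
top [[458.89160140503856, 0.0, 263.85971371963655], [0.0, 458.89160140503856, 197.0350966348898], [0.0, 0.0, 1.0]] [[-0.006, 0.998, -0.067, 0.492], [-1.0, -0.007, -0.023, -0.035], [-0.024, 0.067, 0.997, 1.308], [0.0, 0.0, 0.0, 1.0]] 0.99615478515625 dict_keys(['pixels', 'z_map', 'mtx', 'pose'])
side [[356.3497250455378, 0.0, 252.01997438297101], [0.0, 356.3497250455378, 198.10165604339602], [0.0, 0.0, 1.0]] [[0.878, 0.234, -0.417, 0.197], [-0.478, 0.445, -0.757, -0.658], [0.009, 0.865, 0.502, 0.534], [0.0, 0.0, 0.0, 1.0]] 0.9960072835286459 dict_keys(['pixels', 'z_map', 'mtx', 'pose'])
{'time_s': 0.1, 'qpos': array([ 1.11240208e+00,  3.00412826e-01,  1.52152386e+00, -1.94792881e-05,
        1.32070319e+00, -6.66031165e-02]), 'joint_vel': array([ 0.00106866, -0.00213157,  0.00169363,  0.00082454, -0.00129426,
        0.00027361]), 'tau': array([ 5.97477924e-05, -5.32649159e+01, -3.53278649e+01,  7.08675664e-02,
        2.35582731e-02, -9.02767397e-05]), 'ee_pos': array([0.20991731, 0.50810577, 0.2049425 ]), 'eef_rot': array([-3.14054649e+00, -5.08707902e-05,  2.74980633e+00]), 'force': array([ 0.0569107 ,  0.68897635, -0.26624394]), 'moment': array([ 0.01233248,  0.00363225, -0.00125956]), 'grip_force': 0.0, 'grip_width': 0.09425811425141989}
```

View pics/top0.png

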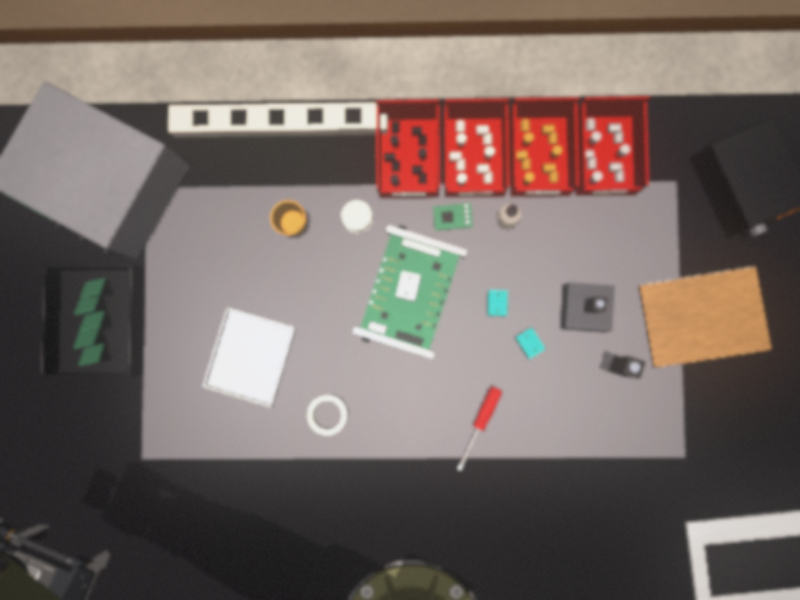

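View pics/side0.png

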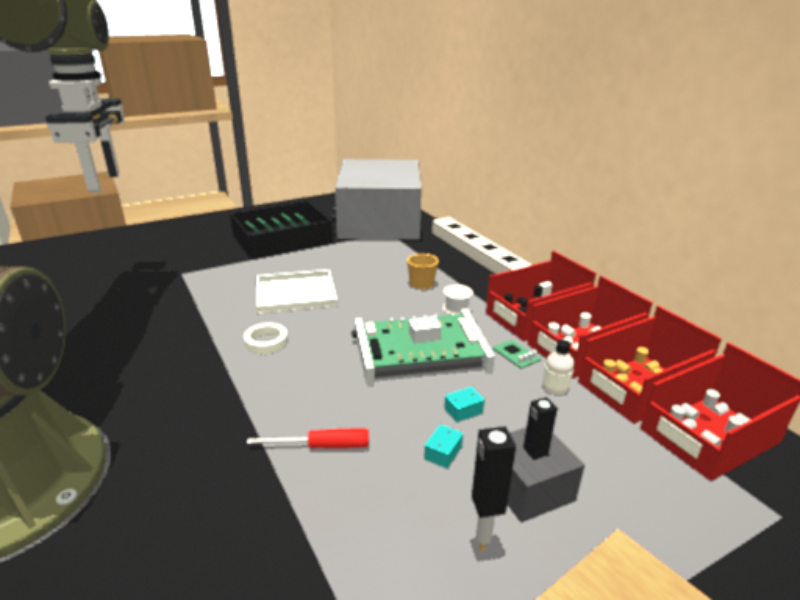

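The top view shows the white-grey cover at (408,286) on the green board, the tray at (249,357), the stand with its probe at (587,306), a look-alike probe next to it at (625,365), and turquoise decoys at (498,303) and (530,343). The side view agrees, with the cover at (425,328), the stand probe at (540,430) and the larger look-alike at (492,470).

```bash
python3 - <<'E'
from h import *
for n in ['top','side']:
    c=dict(np.load(n+'0.npz')); P=pts(c); hsv=cv2.cvtColor(c['pixels'],cv2.COLOR_RGB2HSV)
    X,Y,Z=P[...,0],P[...,1],P[...,2]; work=(X>.2)&(X<.8)&(abs(Y)<.6)&(Z>-.02)
    def rect(name,m,h=None):
        m=m.astype(np.uint8); k,l,s,ce=cv2.connectedComponentsWithStats(m)
        for i in range(1,k):
            if s[i,4]<25: continue
            q=P[l==i]; r=cv2.minAreaRect((q[:,:2]*1000).astype(np.float32)); 
            e=np.argwhere(l==i).mean(0)
            print(n,name,'px',e[::-1].round(),'med',np.median(q,0).round(3),'rect',np.round(r[0],1),np.round(r[1],1),round(r[2],1),'z',np.percentile(q[:,2],[5,95]).round(3),s[i,4])
    g=(hsv[...,0]>45)&(hsv[...,0]<80)&(hsv[...,1]>80)
    rect('green',g&work&(Z>.015)); 
    tq=(hsv[...,0]>=80)&(hsv[...,0]<100)&(hsv[...,1]>100); rect('turq',tq&work)
    low=(hsv[...,1]<60)
    rect('z45-70 grey',work&(Z>.045)&(Z<.07)&low)
    rect('z100+',work&(Z>.09)&(Z<.2))
    rect('tray z',work&(Y>.05)&(X<.5)&(Z>.001)&(hsv[...,2]>170)&low)
E
```

```text
top green px [263. 187.] med [ 0.597 -0.006  0.03 ] rect [600.4  -2. ] [130.7 185.3] 71.9 z [0.026 0.034] 1471
top green px [ 57. 190.] med [0.603 0.574 0.039] rect [565.2 279.1] [642.5  64.5] 82.6 z [0.019 0.055] 211
top green px [ 57. 216.] med [0.529 0.572 0.039] rect [533.2 281.9] [ 93.2 633.1] 1.0 z [0.019 0.055] 362
top turq px [318. 194.] med [ 0.586 -0.157  0.026] rect [ 587.1 -155.7] [31.1 42.4] 89.0 z [0.022 0.03 ] 186
top turq px [339. 219.] med [ 0.515 -0.214  0.026] rect [ 516.1 -216. ] [43.9 36.9] 31.0 z [0.021 0.03 ] 189
top z45-70 grey px [464. 131.] med [ 0.753 -0.553  0.057] rect [ 751.  -554.2] [106.2   6.3] 24.4 z [0.046 0.068] 158
top z45-70 grey px [ 92. 141.] med [0.737 0.47  0.058] rect [736.3 469.6] [  6.  143.2] 61.4 z [0.047 0.069] 201
top z45-70 grey px [325. 138.] med [ 0.735 -0.174  0.058] rect [ 740.8 -176.6] [37.3 37.1] 43.1 z [0.049 0.065] 115
top z45-70 grey px [ 76. 203.] med [0.568 0.494 0.057] rect [558.7 544.1] [200.  111.6] 0.0 z [0.047 0.063] 445
top z45-70 grey px [260. 183.] med [0.615 0.004 0.056] rect [615.2   2.6] [33.8 45.8] 76.4 z [0.051
[... 3026 characters left out ...]
[81.7 81.7] 84.3 z [0.048 0.062] 1133
side z45-70 grey px [311. 334.] med [ 0.47  -0.366  0.052] rect [ 469.9 -364.7] [13.6 17.2] 48.9 z [0.046 0.062] 69
side z100+ px [233. 121.] med [0.746 0.482 0.125] rect [770.1 524.6] [141.7 138.6] 61.4 z [0.094 0.135] 738
side z100+ px [347. 268.] med [ 0.572 -0.322  0.117] rect [ 577.9 -315.5] [23.8 22.8] 83.8 z [0.093 0.132] 410
side z100+ px [316. 298.] med [ 0.468 -0.369  0.139] rect [ 474.1 -360. ] [31.1 30.2] 71.3 z [0.095 0.165] 1106
side tray z px [178. 189.] med [0.462 0.294 0.004] rect [471.3 297.2] [135.6  96.9] 73.1 z [0.002 0.017] 603
side tray z px [170. 217.] med [0.389 0.138 0.014] rect [397.4 156.2] [94.9 69.2] 55.5 z [0.003 0.019] 366
```

Request:
servo_tool([
  [57,-0.05,-0.0275,0,0,0,0],
  [57,-0.05,-0.0275,0,0,0,0],
  [57,-0.05,-0.0275,0,0,0,0],
  [57,-0.05,-0.0275,0,0,0,0],
  [57,-0.05,-0.0275,0,0,0,0],
  [57,-0.05,-0.0275,0,0,0,0],
  [57,-0.05,-0.0275,0,0,0,0],
  [57,-0.05,-0.0275,0,0,0,0],
])

```text
time_s: 1.1
ee_pos: [0.4965, 0.1505, 0.2053]
eef_rot: [-3.141, -0.0, 2.75]
force: [0.5, 0.2, 0.3]
grip_width: 0.0532
grip_force: 0.0
```

Request:
servo_tool([
  [57,-0.05,-0.0275,0,0,0,-0.05],
  [57,-0.05,-0.0275,0,0,0,-0.05],
  [57,-0.05,-0.0275,0,0,0,-0.025],
  [57,-0.018,-0.0095,0,0,0,0],
  [57,0,0,0,0,0,0],
  [57,0,0,0,0,0,0],
  [57,0,0,0,0,0,0],
  [57,0,0,0,0,0,0],
])

```text
time_s: 2.1
ee_pos: [0.6239, 0.0111, 0.2058]
eef_rot: [3.142, 0.0, 2.876]
force: [0.1, 0.3, -0.2]
grip_width: 0.0537
grip_force: 0.0
```

```bash
cat >> h.py <<'E'
def todo(tgt,o=None):
    from scipy.spatial.transform import Rotation as R
    o=o or ctrl.get_obs(); r=R.from_euler('xyz',o['eef_rot']); return r.inv().apply(np.array(tgt)-o['ee_pos'])
def rects(c,P,m,lab,amin=60,h=None):
    k,l,s,ce=cv2.connectedComponentsWithStats(m.astype(np.uint8))
    for i in range(1,k):
        if s[i,4]<amin: continue
        e=np.argwhere(l==i)[:,::-1]
        q=P[l==i][:,:2] if h is None else np.array([ray(c,*p,h)[:2] for p in e])
        r=cv2.minAreaRect((q*1000).astype(np.float32)); print(lab,e.mean(0).round(),np.round(r[0],1),np.round(r[1],1),round(r[2],1),'z',np.percentile(P[l==i][:,2],[5,50,95]).round(4),s[i,4])
E
python3 - <<'E'
from h import *
c=ctrl.camera('wrist'); o=ctrl.get_obs(); np.savez('w1.npz',**c); save('w1.png',c['pixels']); print(o['time_s'],o['ee_pos'],o['eef_rot'],c['pose'].round(3),c['mtx'][0,0])
P=pts(c); Z=P[...,2]
rects(c,P,(Z>.05)&(Z<.07),'cov depth'); rects(c,P,(Z>.05)&(Z<.07),'cov ray',60,.056)
E
```

```text
2.15 [0.62394509 0.010932   0.20574228] [3.14146780e+00 3.62170422e-04 2.87543889e+00] [[ 0.262 -0.94  -0.219  0.561]
 [ 0.965  0.255  0.059  0.029]
 [-0.    -0.226  0.974  0.385]
 [ 0.     0.     0.     1.   ]] 330.04097642193386
cov depth [242. 174.] [616.2   2. ] [33.5 46.3] 75.0 z [0.0547 0.0559 0.0571] 1516
cov depth [471. 227.] [736.2 218.1] [64.2 53.9] 53.5 z [0.0506 0.0542 0.0557] 748
cov depth [239. 338.] [803.2 -49.6] [39.4  5.4] 5.6 z [0.0506 0.0587 0.0686] 149
cov depth [227. 340.] [801.8 -66.6] [36.5 10.6] 10.2 z [0.0503 0.059  0.0689] 165
cov ray [242. 174.] [615.8   2.2] [33.4 46.3] 75.0 z [0.0547 0.0559 0.0571] 1516
cov ray [471. 227.] [734.7 216.3] [65.6 53.6] 52.8 z [0.0506 0.0542 0.0557] 748
cov ray [239. 338.] [800.7 -52.5] [ 8.8 40.4] 87.3 z [0.0506 0.0587 0.0686] 149
cov ray [227. 340.] [798.9 -66.4] [37.5 10.5] 4.9 z [0.0503 0.059  0.0689] 165
```

View pics/w1.png

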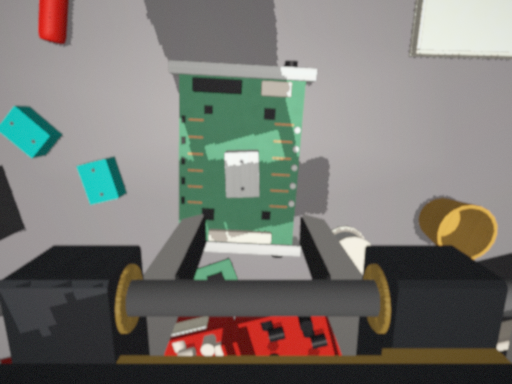

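The wrist picture shows the cover at (242,174) on the board, with its sides lined up with the fingers.

Request:
servo_tool([
  [57,0.0053,-0.0108,0.03,0,0,0],
  [57,0,0,0.04,0,0,0],
  [57,0,0,0.04,0,0,0],
  [57,0,0,0.03,0,0,0],
  [57,0,0,0.015,0,0,0],
  [57,0,0,0.01,0,0,0],
  [57,0,0,0.005,0,0,0],
  [57,0,0,0,0,0,0],
], force=12)

```text
time_s: 3.15
ee_pos: [0.6164, 0.0014, 0.0359]
eef_rot: [3.141, 0.001, 2.875]
force: [0.3, -0.8, -0.1]
grip_width: 0.0534
grip_force: 0.0
```

Request:
servo_tool([
  [20,0,0,0,0,0,0],
  [20,0,0,0,0,0,0],
  [20,0,0,0,0,0,0],
  [20,0,0,0,0,0,0],
  [20,0,0,0,0,0,0],
  [20,0,0,0,0,0,0],
  [20,0,0,0,0,0,0],
  [20,0,0,0,0,0,0],
])

```text
time_s: 4.15
ee_pos: [0.6164, 0.0014, 0.0358]
eef_rot: [3.141, 0.001, 2.875]
force: [-1.1, -0.6, 6.0]
grip_width: 0.0337
grip_force: 11.9
```

Request:
servo_tool([
  [20,0,0,-0.005,0,0,0],
  [20,0,0,-0.015,0,0,0],
  [20,0,0,-0.03,0,0,0],
  [20,0,0,-0.04,0,0,0],
  [20,0,0,-0.03,0,0,0],
  [20,0,0,0,0,0,0],
  [20,0,0,0,0,0,0],
  [20,0,0,0,0,0,0],
])

```text
time_s: 5.15
ee_pos: [0.6157, 0.0014, 0.1541]
eef_rot: [-3.141, -0.002, 2.875]
force: [-0.4, -0.7, -1.1]
grip_width: 0.0338
grip_force: 11.9
```

```bash
python3 - <<'E'
from h import *
o=ctrl.get_obs(); print(o['time_s'],o['ee_pos'],o['grip_width'],o['grip_force'],o['force'])
for n in ['top','side']:
    c=dict(np.load(n+'0.npz')); P=pts(c); hsv=cv2.cvtColor(c['pixels'],cv2.COLOR_RGB2HSV)
    m=(hsv[...,2]>(215 if n=='top' else 200))&(hsv[...,1]<60)&(P[...,1]>.12)&(P[...,2]<.03)&(P[...,0]<.56)&(P[...,0]>.3)&(P[...,1]<.45)
    rects(c,P,m,n,200)
    rects(c,P,m&(P[...,2]>.012),n+' rim',5)
c=ctrl.camera('wrist'); np.savez('w2.npz',**c); save('w2.png',c['pixels'])
E
```

```text
5.15 [0.61566391 0.00143554 0.15409938] 0.03377455080728337 11.932525746524334 [-0.36469265 -0.73208447 -1.14563596]
top [160. 229.] [493.3 291.1] [126.8 146.7] 73.9 z [-0.0009  0.0038  0.0104] 2074
top [208. 265.] [387.8 151.9] [62.9 70. ] 90.0 z [0.0139 0.0185 0.0237] 217
top rim [179. 226.] [486.2 233.4] [149.9  53.9] 5.1 z [0.0143 0.0175 0.0231] 90
top rim [208. 265.] [387.8 151.9] [62.9 70. ] 90.0 z [0.0143 0.0185 0.0237] 214
side [186. 185.] [498.3 316. ] [185.8 154.1] 75.5 z [-0.0011  0.003   0.0166] 929
side [169. 213.] [397.4 171.7] [106.5  79.1] 85.2 z [-0.002   0.0163  0.0187] 250
side rim [185. 175.] [505.  353.2] [ 5.2 25.5] 70.5 z [0.014  0.0157 0.0176] 11
side rim [195. 174.] [535.9 343.9] [ 2.4 12.8] 69.5 z [0.0147 0.0165 0.0179] 6
side rim [182. 192.] [450.1 268.7] [ 90.7 180.6] 28.8 z [0.0131 0.016  0.0176] 90
side rim [172. 176.] [467.4 365.6] [ 7.1 28.5] 62.4 z [0.013  0.0155 0.0175] 14
side rim [214. 189.] [552.8 227.7] [39.5  9. ] 62.4 z [0.0149 0.0166 0.018 ] 14
side rim [169. 213.] [390.9 151.8] [62.4 70.6] 89.9 z [0.0149 0.0174 0.0188] 148
```

View pics/w2.png

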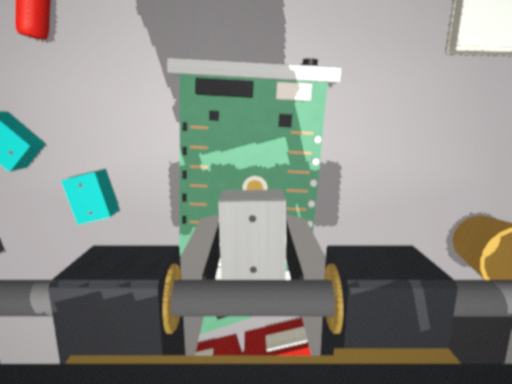

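The cover hangs level in the fingers, and the pad with its white ring shows at (255,187). Next I carry it to the tray centre, about (0.494, 0.291).

Request:
servo_tool([
  [20,0.014,0.018,0,0,0,0],
  [20,0.028,0.036,0,0,0,0],
  [20,0.031,0.04,0,0,0,0],
  [20,0.031,0.04,0,0,0,0],
  [20,0.031,0.04,0,0,0,0],
  [20,0.031,0.04,0,0,0,0],
  [20,0.019,0.023,0,0,0,0],
  [20,0.0086,0.0104,0,0,0,0],
])

```text
time_s: 6.2
ee_pos: [0.4932, 0.2929, 0.1552]
eef_rot: [-3.141, -0.0, 2.877]
force: [0.1, 0.0, -1.5]
grip_width: 0.0339
grip_force: 11.9
```

Request:
servo_tool([
  [20,0,0,0.02,0,0,0],
  [20,0,0,0.04,0,0,0],
  [20,0,0,0.035,0,0,0],
  [20,0,0,0.025,0,0,0],
  [20,0,0,0.013,0,0,0],
  [20,0,0,0.004,0,0,0],
  [20,0,0,0,0,0,0],
  [20,0,0,0,0,0,0],
])

```text
time_s: 7.2
ee_pos: [0.4951, 0.2913, 0.0194]
eef_rot: [3.141, 0.001, 2.875]
force: [-0.1, -0.3, -0.9]
grip_width: 0.034
grip_force: 11.9
```

Request:
servo_tool([
  [20,0,0,0.004,0,0,0],
  [20,0,0,0.003,0,0,0],
  [20,0,0,0.001,0,0,0],
  [20,0,0,0,0,0,0],
  [20,0,0,0,0,0,0],
  [20,0,0,0,0,0,0],
  [20,0,0,0,0,0,0],
  [20,0,0,0,0,0,0],
])

```text
time_s: 8.2
ee_pos: [0.4947, 0.2911, 0.0105]
eef_rot: [3.142, 0.0, 2.875]
force: [0.7, -0.1, -0.7]
grip_width: 0.0345
grip_force: 11.9
```

Request:
servo_tool([
  [57,0,0,0,0,0,0],
  [57,0,0,0,0,0,0],
  [57,0,0,0,0,0,0],
  [57,0,0,-0.02,0,0,0],
  [57,0,0,-0.04,0,0,0],
  [57,0,0,-0.06,0,0,0],
  [57,0,0,-0.06,0,0,0],
  [57,0,0,-0.04,0,0,0],
])

```text
time_s: 9.2
ee_pos: [0.4948, 0.2912, 0.2336]
eef_rot: [3.14, 0.002, 2.875]
force: [-0.6, 0.1, -0.2]
grip_width: 0.0533
grip_force: 0.0
```

```bash
python3 - <<'E'
from h import *
o=ctrl.get_obs(); print(o['time_s'],o['ee_pos'],o['eef_rot'],o['qpos'])
c=ctrl.camera('top'); np.savez('t3.npz',**c)
w=ctrl.camera('wrist'); P=pts(w)
print('cover'); rects(w,P,(P[...,2]>.02)&(P[...,2]<.04)&(abs(P[...,0]-.494)<.08)&(abs(P[...,1]-.291)<.06),'cov',60)
save('t3.png',np.hstack([cv2.resize(c['pixels'][100:300,120:420],(450,300)),cv2.resize(w['pixels'],(350,262))[:, :].copy() if 0 else cv2.resize(w['pixels'],(350,300))]))
# pad: white ring/brass on top cam
P=pts(c); hsv=cv2.cvtColor(c['pixels'],cv2.COLOR_RGB2HSV)
box=np.zeros((384,512),bool); box[160:205,240:285]=1
for lab,m in [('white',(hsv[...,1]<90)&(hsv[...,2]>130)),('brass',(hsv[...,0]<30)&(hsv[...,1]>70))]: rects(c,P,m&box,lab,5,.0315)
for tgt in [(.5757,-.3125,.25)]: print(todo(tgt))
E
```

```text
9.2 [0.49484147 0.29124108 0.23360802] [3.13965142e+00 2.14872441e-03 2.87483818e+00] [ 4.68175681e-01  3.32856960e-01  1.41221567e+00 -6.47292856e-07
  1.39362427e+00 -8.35868148e-01]
cover
cov [250. 167.] [494.4 291.6] [33.9 46.2] 76.2 z [0.0285 0.0299 0.0311] 1118
white [261. 179.] [ 6.203e+02 -5.000e-01] [123.5 123.7] 89.5 z [-0.0002  0.0299  0.0355] 889
white [261. 182.] [618.7   2. ] [33.6 30.9] 89.5 z [0.0264 0.0303 0.035 ] 114
brass [261. 182.] [618.7   2. ] [11.2  8.4] 89.5 z [0.0289 0.0314 0.0342] 17
[-0.23637529 -0.56175211 -0.01619211]
```

View pics/t3.png

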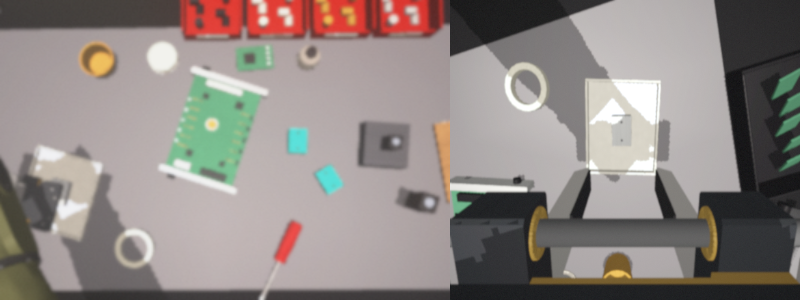

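The cover is in the tray, upright at (494,292) mm. The pad's white ring is now clearly visible on the board in the top view. Next is the probe.

Request:
servo_tool([
  [57,-0.0215,-0.051,-0.002,0,0,0],
  [57,-0.0215,-0.051,-0.002,0,0,0],
  [57,-0.0215,-0.051,-0.002,0,0,0],
  [57,-0.0215,-0.051,-0.002,0,0,0],
  [57,-0.0215,-0.051,-0.002,0,0,0],
  [57,-0.0215,-0.051,-0.002,0,0,0],
  [57,-0.0215,-0.051,-0.002,0,0,0],
  [57,-0.0215,-0.051,-0.002,0,0,0],
])

```text
time_s: 10.3
ee_pos: [0.5528, -0.1496, 0.2456]
eef_rot: [3.141, -0.001, 2.875]
force: [1.2, -0.2, -0.6]
grip_width: 0.0534
grip_force: 0.0
```

Request:
servo_tool([
  [57,-0.02,-0.048,0,0,0,0],
  [57,-0.02,-0.048,0,0,0,0],
  [57,-0.016,-0.039,0,0,0,0],
  [57,-0.008,-0.019,0,0,0,0],
  [57,0,0,0,0,0,-0.06],
  [57,0,0,0,0,0,-0.08],
  [57,0,0,0,0,0,-0.036],
  [57,0,0,0,0,0,0],
])

```text
time_s: 11.3
ee_pos: [0.5741, -0.3131, 0.2459]
eef_rot: [3.141, -0.001, 3.05]
force: [-0.1, -0.6, 0.1]
grip_width: 0.0535
grip_force: 0.0
```

```bash
python3 - <<'E'
from h import *
o=ctrl.get_obs(); print(o['time_s'],o['ee_pos'],o['eef_rot'])
w=ctrl.camera('wrist'); P=pts(w); save('w4.png',w['pixels']); np.savez('w4.npz',**w)
near=(abs(P[...,0]-.575)<.06)&(abs(P[...,1]+.312)<.06)
rects(w,P,(P[...,2]>.122)&(P[...,2]<.14)&near,'top depth'); rects(w,P,(P[...,2]>.122)&(P[...,2]<.14)&near,'top ray',60,.132)
rects(w,P,(P[...,2]>.05)&(P[...,2]<.07)&near,'stand')
print(todo((.5757,-.3125,.077)))
E
```

```text
11.3 [ 0.57406158 -0.3131395   0.24592176] [ 3.14131466e+00 -6.03503021e-04  3.05010237e+00]
top depth [251. 188.] [ 576.1 -314.1] [22. 23.] 82.7 z [0.1279 0.1319 0.1333] 610
top ray [251. 188.] [ 575.1 -314.1] [21.9 24.3] 84.3 z [0.1279 0.1319 0.1333] 610
stand [251. 172.] [ 576.5 -314.2] [80.1 80.3] 85.4 z [0.0586 0.0599 0.0612] 4248
[-0.00160578  0.00076919  0.16909795]
```

View pics/w4.png

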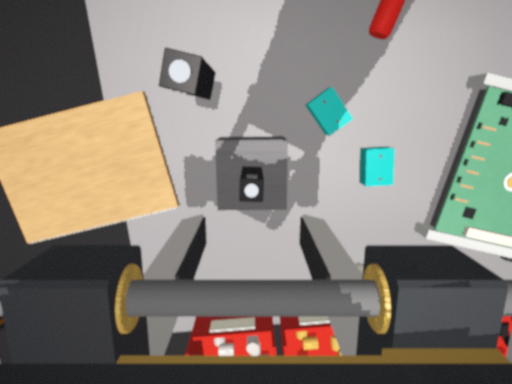

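The stand probe shows its top at (251,188), between the fingers. The look-alike at (185,72) is well clear.

Request:
servo_tool([
  [57,-0.002,-0.0008,0.03,0,0,0],
  [57,0,0,0.04,0,0,0],
  [57,0,0,0.04,0,0,0],
  [57,0,0,0.03,0,0,0],
  [57,0,0,0.02,0,0,0],
  [57,0,0,0.009,0,0,0],
  [57,0,0,0,0,0,0],
  [57,0,0,0,0,0,0],
], force=25)

```text
time_s: 12.35
ee_pos: [0.5765, -0.3145, 0.0787]
eef_rot: [-3.141, 0.002, 3.051]
force: [0.1, 0.7, 0.7]
grip_width: 0.0535
grip_force: 0.0
```

Request:
servo_tool([
  [10,0,0,0,0,0,0],
  [10,0,0,0,0,0,0],
  [10,0,0,0,0,0,0],
  [10,0,0,0,0,0,0],
  [10,0,0,0,0,0,0],
  [10,0,0,0,0,0,0],
  [10,0,0,0,0,0,0],
  [10,0,0,0,0,0,0],
])

```text
time_s: 13.35
ee_pos: [0.5761, -0.3142, 0.0775]
eef_rot: [-3.142, 0.0, 3.051]
force: [-1.1, 0.1, 2.3]
grip_width: 0.0221
grip_force: 24.9
```

Request:
servo_tool([
  [10,0,0,-0.005,0,0,0],
  [10,0,0,-0.015,0,0,0],
  [10,0,0,-0.025,0,0,0],
  [10,0,0,-0.03,0,0,0],
  [10,0,0,-0.03,0,0,0],
  [10,0,0,-0.015,0,0,0],
  [10,0,0,0,0,0,0],
  [10,0,0,0,0,0,0],
])

```text
time_s: 14.35
ee_pos: [0.5757, -0.314, 0.1961]
eef_rot: [3.141, -0.002, 3.051]
force: [0.3, 1.0, -1.2]
grip_width: 0.0219
grip_force: 24.9
```

```bash
python3 - <<'E'
from h import *
o=ctrl.get_obs(); print(o['time_s'],o['ee_pos'],o['eef_rot'],o['grip_width'])
# pad from w2 (partly), t3, w4
for f in ['w4.npz','t3.npz']:
    c=dict(np.load(f)); P=pts(c); hsv=cv2.cvtColor(c['pixels'],cv2.COLOR_RGB2HSV)
    near=(abs(P[...,0]-.617)<.03)&(abs(P[...,1]-.002)<.025)
    rects(c,P,near&(hsv[...,1]<100)&(hsv[...,2]>120),f+' white',20,.0305)
s=ctrl.camera('side'); P=pts(s); save('s5.png',cv2.resize(s['pixels'][150:350,220:460],(720,600)))
near=(abs(P[...,0]-.617)<.03)&(abs(P[...,1]-.002)<.025); hsv=cv2.cvtColor(s['pixels'],cv2.COLOR_RGB2HSV)
rects(s,P,near&(hsv[...,1]<100)&(hsv[...,2]>120),'side white',20,.0305)
print(todo((.617,.002,.18)))
E
```

```text
14.35 [ 0.57570184 -0.3139791   0.19612956] [ 3.14073256e+00 -1.67489393e-03  3.05080682e+00] 0.021897583431974964
w4.npz white [501. 182.] [617.3 -12.3] [60.9 25.7] 4.0 z [0.0287 0.0299 0.0313] 923
t3.npz white [261. 183.] [617.5   0.7] [47.5 56.4] 89.8 z [0.0256 0.0298 0.034 ] 349
side white [272. 214.] [619.1   2.1] [34.2 28.9] 59.5 z [0.0279 0.0293 0.0308] 68
[-0.01252927  0.31840251  0.01631295]
```

View pics/s5.png

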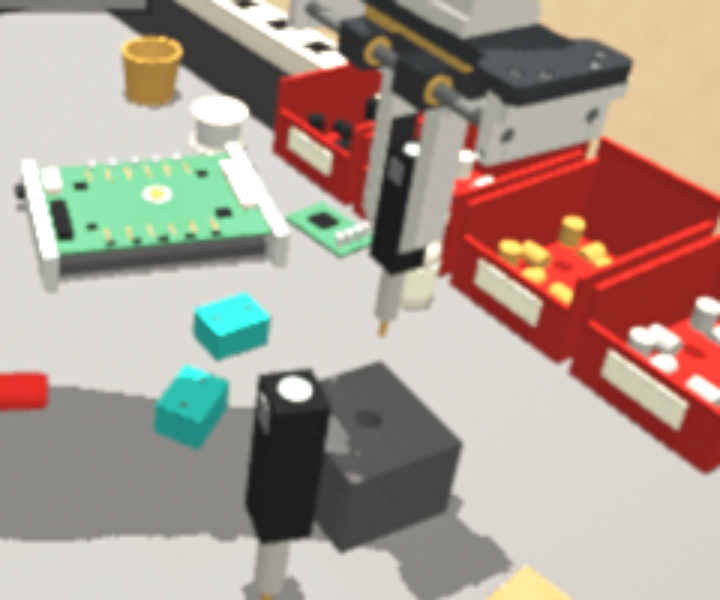

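The probe is gripped upright and clear of the stand; the pad shows at (157,193) in this crop. I'll move to beside the pad for a close look.

Request:
servo_tool([
  [10,-0.0007,0.016,0,0,0,0],
  [10,-0.0013,0.032,0,0,0,0],
  [10,-0.0018,0.043,0.01,0,0,0],
  [10,-0.0018,0.043,0.01,0,0,0],
  [10,-0.0018,0.043,0.01,0,0,0],
  [10,-0.0018,0.043,0,0,0,0],
  [10,-0.0012,0.025,0,0,0,0],
  [10,-0.0005,0.011,0,0,0,0],
])

```text
time_s: 15.4
ee_pos: [0.6099, -0.0582, 0.1671]
eef_rot: [3.141, -0.001, 3.053]
force: [-1.3, 0.0, -0.8]
grip_width: 0.022
grip_force: 24.9
```

Request:
servo_tool([
  [10,0,0,0,0,0,0],
  [10,0,0,0,0,0,0],
  [10,0,0,0,0,0,0],
  [10,0,0,0,0,0,0],
  [10,0,0,0,0,0,0],
  [10,0,0,0,0,0,0],
  [10,0,0,0,0,0,0],
  [10,0,0,0,0,0,0],
])

```text
time_s: 16.4
ee_pos: [0.6101, -0.0602, 0.1675]
eef_rot: [-3.142, 0.0, 3.051]
force: [-0.4, -0.9, -0.2]
grip_width: 0.0218
grip_force: 24.9
```

```bash
python3 - <<'E'
from h import *
o=ctrl.get_obs(); print(o['time_s'],o['ee_pos'],o['eef_rot'],o['grip_width'])
w=ctrl.camera('wrist'); np.savez('w6.npz',**w); s=ctrl.camera('side'); np.savez('s6.npz',**s)
out=[]
for n,c in [('w',w),('s',s)]:
    P=pts(c); hsv=cv2.cvtColor(c['pixels'],cv2.COLOR_RGB2HSV)
    near=(abs(P[...,0]-.617)<.02)&(abs(P[...,1]-.002)<.02)&(P[...,2]<.04)
    ng=~((hsv[...,0]>40)&(hsv[...,0]<85)&(hsv[...,1]>90))
    rects(c,P,near&ng,n+' ring',20,.0303)
    rects(c,P,near&(hsv[...,0]<32)&(hsv[...,1]>80)&(hsv[...,2]>90),n+' brass',8,.0315)
    print(n,'probe pts z<.12', P[(P[...,2]>.06)&(P[...,2]<.15)&(abs(P[...,0]-.61)<.05)&(abs(P[...,1]+.06)<.04)].__len__())
a=s['pixels'][130:250,220:340]
save('w6.png',np.hstack([cv2.resize(w['pixels'][80:330,130:380],(400,400)),cv2.resize(a,(400,400))]))
E
```

```text
16.4 [ 0.6101318  -0.0602341   0.16745175] [-3.14157126e+00  2.49289610e-05  3.05080898e+00] 0.021829663612695983
w ring [312. 165.] [598.5  -0.6] [4.  6.4] 49.8 z [0.0289 0.0297 0.0305] 24
w ring [317. 185.] [618.8   2.9] [26.6 26.8] 41.4 z [0.029  0.0305 0.0322] 598
w brass [317. 185.] [618.9   2.7] [13.7 14.1] 87.1 z [0.0304 0.0314 0.0326] 177
w probe pts z<.12 113
s ring [272. 214.] [621.3   3.7] [29.  26.4] 62.2 z [0.0279 0.0295 0.0319] 60
s brass [272. 214.] [621.5   3.9] [14.8 10.5] 58.9 z [0.0293 0.0306 0.0316] 16
s probe pts z<.12 85
```

View pics/w6.png

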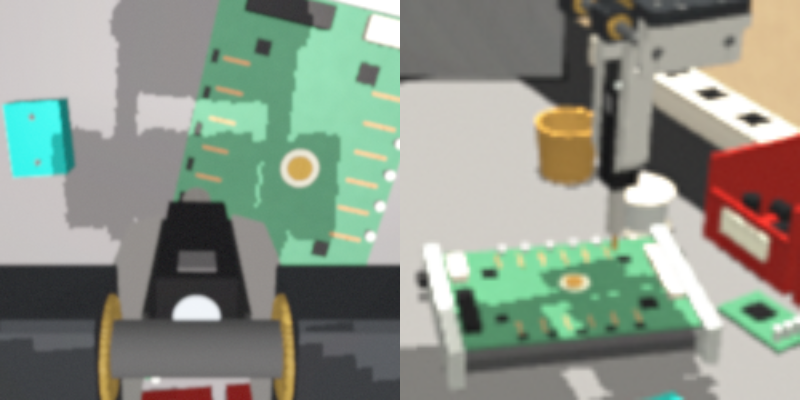

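The left half is the wrist view, with the pad at (300,168) in the crop. The right half is the side view, with the tip hanging level beside the pad at (573,282). Now I move over the pad and come down close to it.

Request:
servo_tool([
  [10,-0.0005,0.012,0,0,0,0],
  [10,-0.001,0.02,0,0,0,0],
  [10,-0.001,0.02,0.01,0,0,0],
  [10,-0.0005,0.0115,0.015,0,0,0],
  [10,0,0,0.015,0,0,0],
  [10,0,0,0.01,0,0,0],
  [10,0,0,0.006,0,0,0],
  [10,0,0,0,0,0,0],
])

```text
time_s: 17.5
ee_pos: [0.6188, 0.0023, 0.1111]
eef_rot: [-3.142, -0.0, 3.05]
force: [-0.6, -0.6, -0.7]
grip_width: 0.0218
grip_force: 24.9
```

Request:
servo_tool([
  [10,0,0,0,0,0,0],
  [10,0,0,0,0,0,0],
  [10,0,0,0,0,0,0],
  [10,0,0,0,0,0,0],
  [10,0,0,0,0,0,0],
  [10,0,0,0,0,0,0],
  [10,0,0,0,0,0,0],
  [10,0,0,0,0,0,0],
])

```text
time_s: 18.5
ee_pos: [0.6189, 0.0027, 0.1114]
eef_rot: [3.142, -0.0, 3.051]
force: [1.0, 0.2, -0.6]
grip_width: 0.0219
grip_force: 24.9
```

```bash
python3 - <<'E'
from h import *
o=ctrl.get_obs(); print(o['time_s'],o['ee_pos'],o['eef_rot'],o['force'])
s=ctrl.camera('side'); np.savez('s7.npz',**s); a=s['pixels']
t=ctrl.camera('top')
save('s7.png',cv2.resize(a[175:235,235:315],(800,600),interpolation=cv2.INTER_CUBIC))
K=s['mtx']; T=np.linalg.inv(s['pose'])
for q in [(*o['ee_pos'][:2],o['ee_pos'][2]-.0713),(*o['ee_pos'][:2],.0315)]:
    p=T@np.r_[q,1]; print('pred px',K[0,2]+K[0,0]*p[0]/-p[2],K[1,2]-K[1,1]*p[1]/-p[2])
E
```

```text
18.5 [0.6188541  0.00271073 0.11142963] [ 3.14159228e+00 -6.01891365e-05  3.05075843e+00] [ 0.97461013  0.2394413  -0.61261292]
pred px 271.47540086766645 211.19469435208214
pred px 271.3556499444599 213.99504211555865
```

View pics/s7.png

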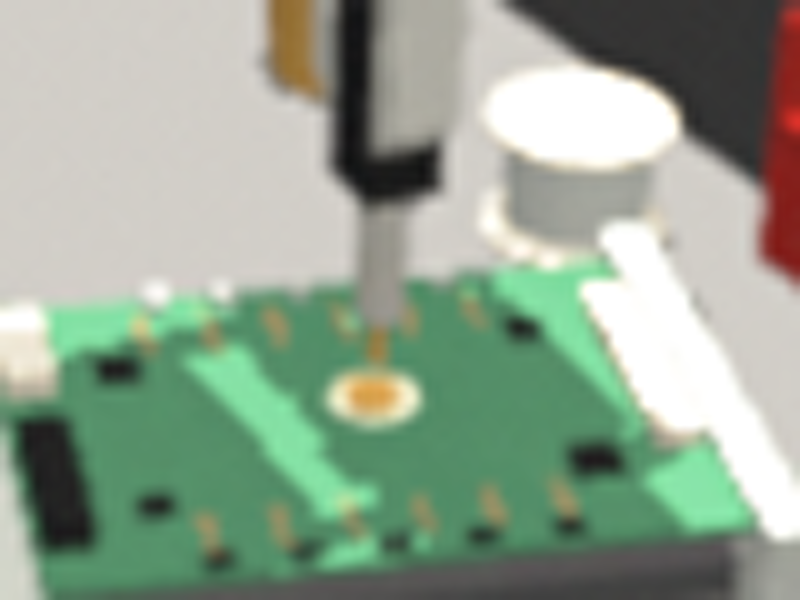

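The tip hangs at (377,362), right above the pad at (372,397) in the crop. I'll lower it to just above the pad and check the centring numerically.

Request:
servo_tool([
  [10,0,0,0.002,0,0,0],
  [10,0,0,0.002,0,0,0],
  [10,0,0,0.0015,0,0,0],
  [10,0,0,0,0,0,0],
  [10,0,0,0,0,0,0],
  [10,0,0,0,0,0,0],
  [10,0,0,0,0,0,0],
  [10,0,0,0,0,0,0],
])

```text
time_s: 19.6
ee_pos: [0.6189, 0.0027, 0.106]
eef_rot: [-3.142, 0.0, 3.051]
force: [-0.0, -0.5, -1.6]
grip_width: 0.022
grip_force: 24.9
```

```bash
python3 - <<'E'
from h import *
o=ctrl.get_obs(); print(o['time_s'],o['ee_pos'],o['force'])
b=np.load('s6.npz')['pixels'].astype(float); s=ctrl.camera('side'); np.savez('s8.npz',**s); a=s['pixels'].astype(float)
hsv=cv2.cvtColor(np.load('s6.npz')['pixels'],cv2.COLOR_RGB2HSV)
w=np.clip(b[...,0]-b[...,1]*0-90,0,None)*((hsv[...,0]<38)|(hsv[...,1]<60)); win=np.zeros_like(w); win[208:221,263:282]=1; w*=win
v,u=np.mgrid[:384,:512]; print('ring centroid (before)',(w*u).sum()/w.sum(),(w*v).sum()/w.sum())
for f in ['s7','s8']:
    a=np.load(f+'.npz')['pixels'].astype(float); d=np.abs(a-b).sum(-1)
    print(f)
    for r in range(202,218): 
        x=np.clip(d[r,266:281]-30,0,None); print(r,'u=%.2f'%((x*np.arange(266,281)).sum()/max(x.sum(),1)),x.astype(int).tolist())
E
```

```text
19.6 [0.61888287 0.00272807 0.10599532] [-0.02858146 -0.54889174 -1.60337312]
ring centroid (before) 271.7973202491036 214.18588412908096
s7
202 u=274.01 [4, 0, 0, 0, 120, 264, 252, 173, 110, 62, 26, 77, 139, 129, 75]
203 u=273.34 [70, 56, 55, 69, 125, 190, 177, 98, 79, 112, 137, 126, 86, 71, 109]
204 u=273.22 [112, 153, 160, 149, 110, 68, 57, 77, 75, 128, 158, 160, 137, 138, 152]
205 u=273.11 [141, 166, 184, 169, 109, 91, 87, 79, 88, 158, 172, 159, 156, 158, 159]
206 u=273.18 [154, 161, 184, 148, 85, 88, 91, 82, 100, 163, 174, 161, 158, 160, 159]
207 u=272.74 [159, 156, 170, 107, 81, 118, 116, 111, 102, 149, 162, 157, 129, 97, 98]
208 u=271.24 [159, 156, 150, 140, 147, 158, 164, 136, 104, 123, 123, 97, 38, 0, 0]
209 u=269.13 [153, 161, 159, 137, 111, 93, 145, 85, 0, 0, 0, 0, 0, 0, 0]
210 u=268.83 [91, 99, 90, 45, 0, 20, 83, 48, 0, 0, 0, 0, 0, 0, 0]
211 u=272.41 [0, 0, 0, 0, 0, 0, 17, 12, 0, 0, 0, 0, 0, 0, 0]
212 u=0.00 [0, 0, 0, 0, 0, 0, 0, 0, 0, 0, 0, 0, 0, 0, 0]
213 u=0.00 [0, 0, 0, 0, 0, 0, 0, 0, 0, 0, 0, 0, 0, 0, 0]
214 u=0.00 [0, 0, 0, 0, 0, 0, 0, 0, 0, 0, 0, 0, 0, 0, 0]
215 u=
[... 605 characters left out ...]
8, 159, 168, 122, 78, 89, 91, 87, 73, 129, 163, 159, 126, 97, 95]
208 u=270.95 [154, 157, 149, 138, 121, 87, 95, 79, 47, 89, 117, 95, 38, 0, 0]
209 u=268.79 [155, 157, 157, 137, 100, 64, 97, 56, 0, 0, 0, 0, 0, 0, 0]
210 u=268.91 [93, 94, 92, 46, 0, 28, 89, 48, 0, 0, 0, 0, 0, 0, 0]
211 u=272.20 [0, 0, 0, 0, 0, 16, 89, 47, 0, 0, 0, 0, 0, 0, 0]
212 u=272.18 [0, 0, 0, 0, 0, 7, 68, 25, 0, 0, 0, 0, 0, 0, 0]
213 u=272.16 [0, 0, 0, 0, 0, 0, 31, 6, 0, 0, 0, 0, 0, 0, 0]
214 u=0.00 [0, 0, 0, 0, 0, 0, 0, 0, 0, 0, 0, 0, 0, 0, 0]
215 u=0.00 [0, 0, 0, 0, 0, 0, 0, 0, 0, 0, 0, 0, 0, 0, 0]
216 u=266.28 [50, 19, 0, 0, 0, 0, 0, 0, 0, 0, 0, 0, 0, 0, 0]
217 u=266.52 [30, 33, 0, 0, 0, 0, 0, 0, 0, 0, 0, 0, 0, 0, 0]
```

Request:
servo_tool([
  [10,0.0005,0.0002,0.001,0,0,0],
  [10,0,0,0.001,0,0,0],
  [10,0,0,0.001,0,0,0],
  [10,0,0,0.001,0,0,0],
  [10,0,0,0.001,0,0,0],
  [10,0,0,0.001,0,0,0],
  [10,0,0,0.001,0,0,0],
  [10,0,0,0,0,0,0],
])

```text
time_s: 20.65
ee_pos: [0.6184, 0.003, 0.099]
eef_rot: [3.142, 0.0, 3.051]
force: [-0.7, 0.2, 1.3]
grip_width: 0.0218
grip_force: 24.9
```

Request:
servo_tool([
  [10,0,0,0.001,0,0,0],
  [10,0,0,0,0,0,0],
  [10,0,0,0,0,0,0],
  [10,0,0,0,0,0,0],
  [10,0,0,0,0,0,0],
  [10,0,0,0,0,0,0],
  [10,0,0,0,0,0,0],
  [10,0,0,0,0,0,0],
])

```text
time_s: 21.65
ee_pos: [0.6184, 0.003, 0.098]
eef_rot: [3.142, 0.0, 3.051]
force: [-0.0, 0.1, 2.3]
grip_width: 0.0217
grip_force: 24.9
```

```bash
python3 - <<'E'
from h import *
F=[];
for i in range(8):
    s=ctrl.camera('side'); o=ctrl.get_obs(); F.append(np.r_[o['force'],o['ee_pos']])
F=np.array(F); print(o['time_s'],F.mean(0).round(4),F.std(0).round(4),o['eef_rot'],o['grip_width'])
save('s9.png',np.hstack([cv2.resize(x[175:235,250:300],(400,480),interpolation=cv2.INTER_CUBIC) for x in (np.load('s8.npz')['pixels'],s['pixels'])]))
E
```

```text
22.05 [-0.2962  0.2936  1.9896  0.6184  0.003   0.0979] [0.4247 0.3722 0.456  0.     0.     0.    ] [-3.14157317e+00 -5.62197888e-05  3.05081226e+00] 0.02187922391619271
```

View pics/s9.png

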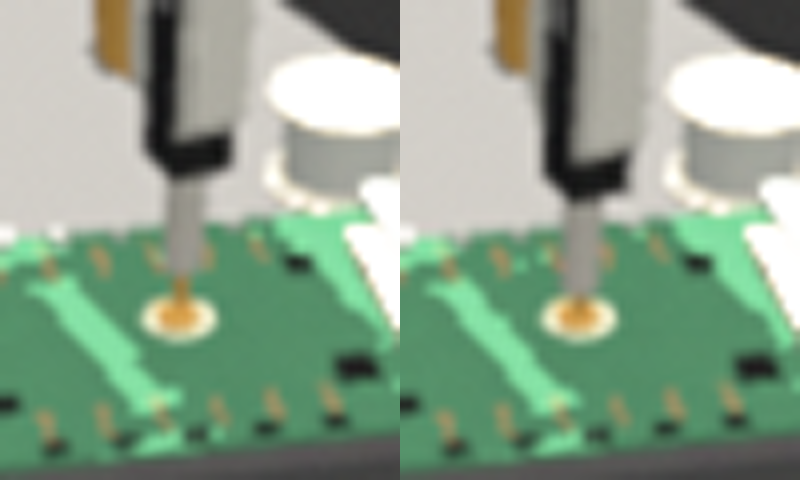

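The tip stands in the middle of the pad, at (580,312) in the right half. The push is about 2.8 N once the probe's weight is taken off, which is about half way in. Now I hold it.

Request:
servo_tool([
  [10,0,0,0,0,0,0],
  [10,0,0,0,0,0,0],
  [10,0,0,0,0,0,0],
  [10,0,0,0,0,0,0],
  [10,0,0,0,0,0,0],
  [10,0,0,0,0,0,0],
  [10,0,0,0,0,0,0],
  [10,0,0,0,0,0,0],
])

```text
time_s: 23.05
ee_pos: [0.6184, 0.003, 0.0979]
eef_rot: [-3.142, -0.0, 3.051]
force: [-0.7, -0.0, 2.5]
grip_width: 0.022
grip_force: 24.9
```

Request:
servo_tool([
  [10,0,0,0,0,0,0],
  [10,0,0,0,0,0,0],
  [10,0,0,0,0,0,0],
  [10,0,0,0,0,0,0],
  [10,0,0,0,0,0,0],
  [10,0,0,0,0,0,0],
  [10,0,0,0,0,0,0],
  [10,0,0,0,0,0,0],
])

```text
time_s: 24.05
ee_pos: [0.6184, 0.003, 0.0979]
eef_rot: [-3.142, -0.0, 3.051]
force: [-0.1, 0.5, 1.2]
grip_width: 0.0218
grip_force: 24.9
```

Request:
servo_tool([
  [10,0,0,0,0,0,0],
  [10,0,0,0,0,0,0],
  [10,0,0,0,0,0,0],
  [10,0,0,0,0,0,0],
  [10,0,0,0,0,0,0],
  [10,0,0,0,0,0,0],
  [10,0,0,0,0,0,0],
  [10,0,0,0,0,0,0],
])

```text
time_s: 25.05
ee_pos: [0.6184, 0.003, 0.0979]
eef_rot: [3.142, -0.0, 3.051]
force: [0.0, 1.4, 2.4]
grip_width: 0.022
grip_force: 24.9
```

Request:
servo_tool([
  [10,0,0,0,0,0,0],
  [10,0,0,0,0,0,0],
  [10,0,0,0,0,0,0],
  [10,0,0,0,0,0,0],
  [10,0,0,0,0,0,0],
  [10,0,0,0,0,0,0],
  [10,0,0,0,0,0,0],
  [10,0,0,0,0,0,0],
])

```text
time_s: 26.05
ee_pos: [0.6184, 0.0029, 0.098]
eef_rot: [-3.142, 0.0, 3.051]
force: [-1.1, 1.3, 1.9]
grip_width: 0.0218
grip_force: 24.9
```

```bash
python3 -c "
from station import ctrl
o=ctrl.get_obs(); print(o['time_s'],o['ee_pos'],o['force']); print(ctrl.hand_in())"
```

```text
26.05 [0.61839959 0.00294759 0.09796927] [-1.08213301  1.28709938  1.86736706]
the job is handed in; nothing more can be done
None
```

I handed the job in at 26 s: the cover is upright in the tray, and the probe was held on the middle of the pad for over four seconds at about 2.8 N, roughly half way in (no verdict was returned).

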